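# Hook the drying ledge into the slotted upright

## Robot

A 6-joint arm with a two-finger parallel gripper is mounted at the origin on the work surface. World frame = base frame: x ahead of the robot, y to its left, z up, the work surface at z = 0. Lengths are in mm, angles in rad, forces in N, time in s.
With the tool pointing down it reaches from about 275 to 825 mm from the base axis. Payload 5.2 kg.
Tool frame: the origin (TCP) lies midway between the tips of the shut fingers; the grasp point (between the pads) lies 19 mm behind it; z points along the fingers, y is the line along which they close (so a half turn about z gives the same grasp; the last joint's range is limited). The gripper opens to 93 mm and grips with 3 to 60 N. Pads are 15 mm wide; open, the fingers measure 128 mm over their backs; the gripper's body (75 mm by 188 mm) begins 65 mm behind the grasp point.
Start: joints at [0.914, 0.259, 1.535, -0, 1.348, -0.203], TCP at [241.091, 494.348, 218.653] pointing down, gripper open.
Joint ranges: [-3.14, 3.14], [-0.91, 2.08], [0.19, 2.58], [-1.22, 4.36], [0.22, 2.71], [-3.12, 3.12]. Speed limits (rad/s): [2.57, 2.57, 3.14, 3.14, 3.14, 3.14].

## Interface

Orientations are given as a unit quaternion [w, x, y, z].
In Python, from plant import reach, move_straight, goto_joints, set_gripper, wait, inverse_kinematics, snapshot, PlanningError, hand_in, get_time_s, get_q, get_qd, get_joint_efforts, get_tcp_pos, get_eef_rot, get_force, get_ft_torque, get_gripper_width, get_grasp_force gives the robot as it stands. The module is installed in compiled form; this text tells all that it offers. Calls block until the motion is done:
- reach(position, orientation): joint-space move of the TCP to a pose.
- move_straight(position, rate=150, rotation=None): straight line of the TCP; rotation=None keeps the orientation; rate is the mean speed in mm/s.
- goto_joints(angles): joint-space move.
- set_gripper(opening, f_grip=None): opening from 0.0 (shut) to 1.0 (fully open); f_grip is the grip in N (None keeps the last); returns when the fingers have stopped.
- wait(seconds).
- inverse_kinematics(position, orientation): joint angles nearest the present ones, or None.
- snapshot(name): name is "side" or "top" or "wrist"; returns a dict with "img" (480x640x3 uint8, red, green, blue), "fx", "fy", "cx", "cy" (pixels), "R" (3x3) and "t" (3): a world point X has camera coordinates R X + t. Camera axes: x right, y down, z forward; pixel columns grow to the right and rows downward; lengths in mm; the calibration is good to about 2 mm. A picture is of the moment at which its call begins. There is no depth.
A pose or a line that the arm cannot do raises PlanningError and nothing moves.
- hand_in(): hands the job in; it is judged then, once.
Readings, each from a call of its own:
- get_time_s(): time.
- get_q(): joint angles.
- get_qd(): joint speeds.
- get_joint_efforts(): joint torques, N m.
- get_tcp_pos(): TCP position.
- get_eef_rot(): TCP orientation.
- get_force(): force on the tool from outside, world axes, zero at the start.
- get_ft_torque(): the same for the moment, N m.
- get_gripper_width(): opening from 0.0 (shut) to 1.0 (fully open).
- get_grasp_force(): force on a finger pad.
Only numpy, scipy, OpenCV 4.12 (cv2) and the standard library are available. Lean on these libraries where they do the work, as an engineer would, in place of code of your own. Each camera call takes 0.05 s, during which the arm holds its last target. There are 200 camera calls.

## Task

Take the white drying ledge that has two steel claws on its back, hook both claws into the two slots of the metal upright, and press it down until it sits fully home and has pushed the black lock tab down with it. Then let go; leave the similar ledge without claws where it stands.

Things in the scene. Friction and masses are not known exactly. Their poses are not given: they have to be found in the camera images.
- bracket: White laminate ledge 110 x 70 x 5 mm, 250 g. Grip rib along x: 14 thick, x -35..50, top z 97; best grip x 10, z 80. Steel back plate: rear x 55, 40 wide. 2 steel claws reach to x 73, 16 wide (y -8..8): roots 10 high, undersides z 15 and 75; hooks hang 14 lower; gap hook to plate 7 at root, 12 at tip. Origin: centre of ledge underside, z up, claws to +x.
- upright: Fixed aluminium post 60 wide, 197 mm tall. Front face (plane x 0, 5 thick) looks to -x; +x goes into 2 slots on y 0, 36 wide, z 75..117 and 135..177. Foot x -20..90, 6 high. Origin: bench level, face centre. Ledge's x goes along +x: claws enter with ledge origin at z 74..92 (best 83), to x -55..-61; then straight down; home: z 60, x about -56.
- lock (a joint): Black lock tab on the upright's front face under the lower slot: 36 mm wide, stands 8 out, top at z 72 at the start. 0 = up (unlocked), grows downward, stop at 0.014 m. Slides stiffly (8 N, more than the ledge's weight) and stays where pushed; the ledge's underside pushes it down by 0.012 when home.
- plain_ledge: Bystander: a ledge of the same white laminate and size with the same rib and a smooth back plate, but no claws. Leave it alone. Origin: centre of its underside, z up, back plate at +x.
Things that resemble listed ones, but are neither listed nor needed, are in the scene too. What is shaped like the bracket but purple is not meant.

How it is judged (in metres and radians):
On the way:
1. both claws are through the slots, with the lock tab still up (x of bracket in the frame of upright between -0.066 and -0.048 m and y of bracket in the frame of upright between -0.015 and 0.015 m and z of bracket in the frame of upright between 0.066 and 0.097 m and value of joint lock below 0.008 m), for 0.02 s.
At the end, for the whole second after the job is handed in: The clawed ledge hangs at rest, both claws hooked: within 5 mm of its fully home height, 15 mm of the centre line, back plate within 12 mm of the face, upright within 10 and squared within 11 degrees; lock tab down by over 7 mm; the plain ledge not moved over 30 mm (x of bracket in the frame of upright between -0.068 and -0.048 m and y of bracket in the frame of upright between -0.015 and 0.015 m and z of bracket in the frame of upright between 0.052 and 0.065 m and angle between bracket's own z axis and vertical below 0.175 rad and angle between the x axis of bracket and the x axis of upright, either way round below 0.2 rad and value of joint lock above 0.007 m and linear speed of bracket below 0.02 m/s); the robot touches nothing.
It fails at once if the ledge without claws is moved by more than 30 mm (distance of plain_ledge from where it was at the start of the episode above 0.03 m).
It also fails if it takes over 38 s, if anything falls off the work surface, if the arm or the gripper's body presses on something with over 40 N, if the wrist force passes 120 N, or if a joint passes its speed limit or range.

## Working session

There is one attempt and no reset: what is moved stays moved. The work goes in short steps, each a Python script; the robot and the scene stay as the last script left them, time stands still between calls to the robot, and variables do not carry over. Pictures are saved under pics/ and viewed, at most 10 in all, crops included, and the job is handed in when it is done.

```bash
mkdir -p pics; cat > h.py <<'E'
import numpy as np, cv2
from plant import *
def snap(n,f):
    s=snapshot(n); cv2.imwrite(f'pics/{f}.png',s['img'][:,:,::-1]); np.savez(f'pics/{f}.npz',**s); return s
def ray(s,u,v):
    R=np.array(s['R']);t=np.array(s['t']); d=R.T@np.array([(u-s['cx'])/s['fx'],(v-s['cy'])/s['fy'],1.]); return -R.T@t,d
def onz(s,u,v,z):
    c,d=ray(s,u,v); return c+d*(z-c[2])/d[2]
def proj(s,X):
    p=np.array(s['R'])@np.array(X)+np.array(s['t']); return np.array([s['fx']*p[0]/p[2]+s['cx'],s['fy']*p[1]/p[2]+s['cy']])
E
python3 - <<'E'
from h import *
for n in('side','top'):
    s=snap(n,n+'0'); c,d=ray(s,s['cx'],s['cy']); print(n,c,d,s['fx'])
print(get_time_s(),get_eef_rot())
E
```

```text
side [ 311.10793911 -514.62884803  715.01933856] [ 0.26280955  0.61422913 -0.7440791 ] 438.5964378083364
top [ 378.20852521   30.88911057 1147.43957444] [ 0.14610797 -0.01333042 -0.98917883] 551.826877026413
0.1 [-3.44454703e-04  2.24956731e-01  9.74368419e-01 -7.30968534e-04]
```

View pics/top0.png

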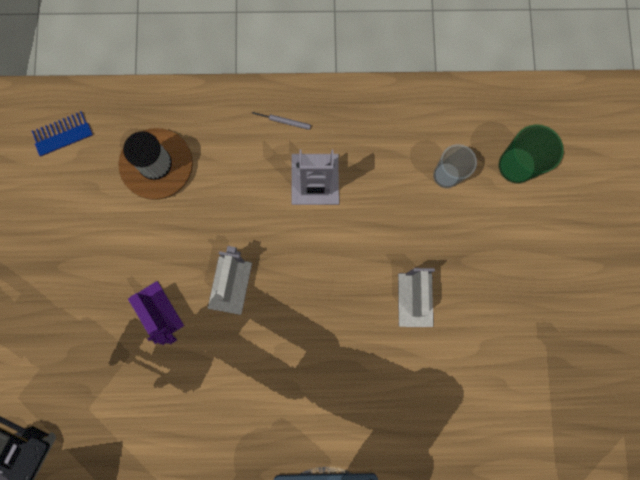

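View pics/side0.png

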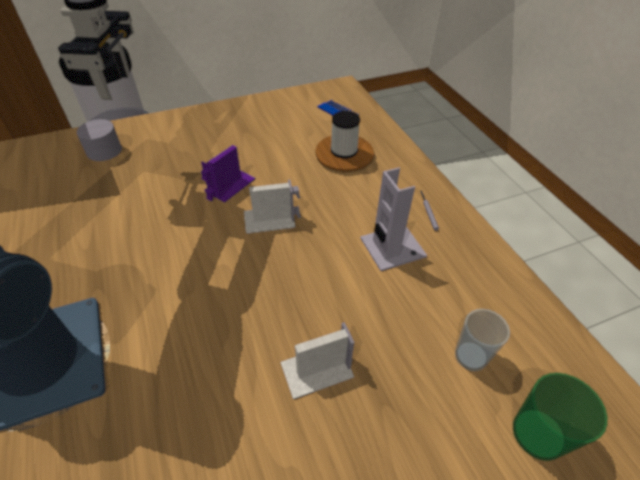

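Three things could be the bracket in the top view: white at (231,282), which seems to have a claw at (233,250); white at (416,298), whose back looks smooth; and purple at (157,314), which is excluded. The upright is at (316,180) with its front face towards the robot. I choose (231,282) and check it in one crop.

```bash
python3 - <<'E'
from h import *
t=cv2.imread('pics/top0.png');s=cv2.imread('pics/side0.png')
def c(i,x,y,w=100,h=75): return cv2.resize(i[y:y+h,x:x+w],(400,300),interpolation=cv2.INTER_CUBIC)
cv2.imwrite('pics/crop1.png',np.vstack([np.hstack([c(t,180,240),c(s,225,170)]),np.hstack([c(t,266,140),c(s,350,165,140,105)])]))
S=dict(np.load('pics/top0.npz'))
for n,(u,v) in dict(b=(231,282),p=(416,298),up=(316,180)).items(): print(n,onz(S,u,v,40))
E
```

```text
b [479.88121301 182.5266032   40.        ]
p [ 441.83937998 -188.350794     40.        ]
up [688.57805039   8.12833699  40.        ]
```

View pics/crop1.png

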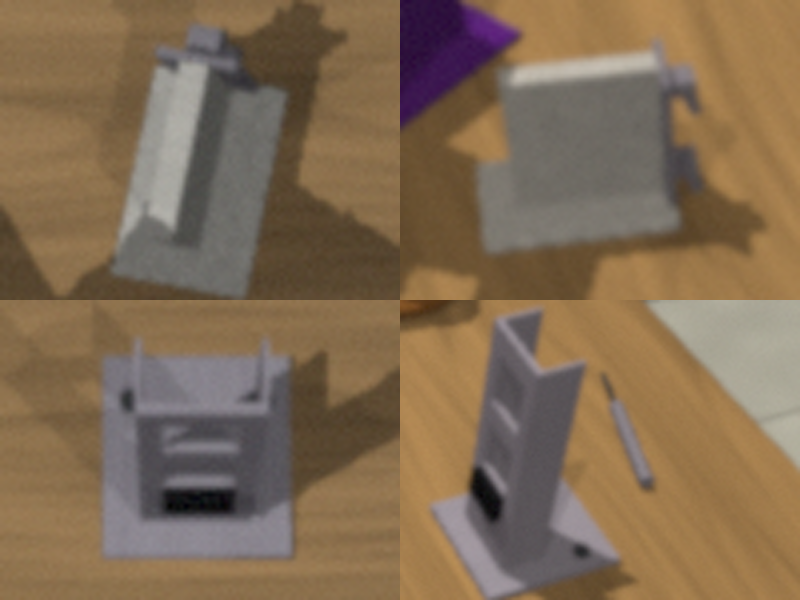

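```bash
python3 - <<'E'
from h import *
S=dict(np.load('pics/top0.npz'))
fl,fr,rr=[onz(S,*p,5) for p in((208,308),(241.25,314.25),(251.75,263))]
print('b',(fl+rr)/2,np.linalg.norm(fl-fr),np.linalg.norm(rr-fr),np.degrees(np.arctan2(*(rr-fr)[1::-1])),np.degrees(np.arctan2(*(fl-fr)[1::-1])))
P=[onz(S,*p,6) for p in((291.75,204),(339,204),(291.75,154.25),(339,154.25))]
for p in P: print(p)
F=[onz(S,*p,6) for p in((301,195),(333.5,195))]+[onz(S,*p,197) for p in((300,166.5),(333.5,166.5))]
print(F)
# move to above bracket for closer look
from scipy.spatial.transform import Rotation as Ro
q=get_eef_rot();r=Ro.from_quat([q[1],q[2],q[3],q[0]]);print(r.as_matrix().round(3))
E
```

```text
b [476.16194345 189.31920969   5.        ] 69.71344996202015 107.94942013387123 -11.537703055120272 78.50083080622858
[646.48336458  59.66662799   6.        ]
[645.06606153 -40.38316663   6.        ]
[755.72559354  58.46399715   6.        ]
[754.395707   -42.95701896   6.        ]
[array([665.75255717,  39.83224491,   6.        ]), array([664.78822986, -29.15908717,   6.        ]), array([669.73033419,  39.4150997 , 197.        ]), array([668.93218445, -20.26148555, 197.        ])]
[[-0.899  0.438 -0.001]
 [ 0.438  0.899 -0.001]
 [ 0.    -0.002 -1.   ]]
```

```bash
cat >> h.py <<'E'
from scipy.spatial.transform import Rotation as Ro
def quat(deg):
    a=np.radians(deg);c,s=np.cos(a),np.sin(a)
    x,y,z,w=Ro.from_matrix(np.array([[-c,-s,0],[-s,c,0],[0,0,-1]]).T).as_quat(); return [w,x,y,z]
def body(o,deg,p):
    a=np.radians(deg);c,s=np.cos(a),np.sin(a); return np.array([o[0]+c*p[0]-s*p[1],o[1]+s*p[0]+c*p[1]])
E
python3 - <<'E'
from h import *
set_gripper(0.7,40)
g=body((476,189),-11.5,(10,0))
reach([*g,190],quat(-11.5))
s=snap('wrist','w1'); c,d=ray(s,s['cx'],s['cy']);print(c,d,get_time_s(),get_tcp_pos())
E
```

```text
[413.97023965 203.92193767 356.18285974] [ 0.25802338 -0.05256352 -0.96470773] 2.2833 [485.45468991 187.97763165 190.10406457]
```

View pics/w1.png

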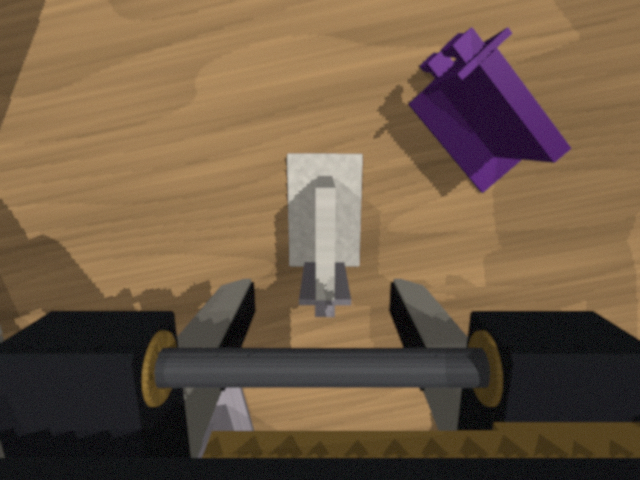

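The wrist view shows the bracket between the fingers. The rib top runs from (325,188) to about (325,298), the ledge corners are (288,154), (362,154), (290,266) and (360,266), and the claw is at (324,312).

```bash
python3 - <<'E'
from h import *
S=dict(np.load('pics/w1.npz'))
C=[onz(S,*p,5) for p in((288,154),(362,154),(290,266),(360,266))]
f=(C[0]+C[1])/2;r=(C[2]+C[3])/2
print('ledge',(f+r)/2,np.linalg.norm(r-f),np.degrees(np.arctan2(*(r-f)[1::-1])))
a,b=onz(S,325,188,97),onz(S,325.3,290,97);print('rib',a,b,np.degrees(np.arctan2(*(b-a)[1::-1])))
yaw=-11.5
o=body(a[:2],yaw,(35,0));print('origin via rib',o)
oo=((f+r)/2)[:2]; 
g=body(oo,yaw,(10,0)); print(g)
move_straight([*g,62],120)
set_gripper(0.0,50)
print(get_gripper_width(),get_grasp_force(),get_tcp_pos(),get_force())
p=get_tcp_pos(); move_straight([p[0],p[1],p[2]+110],120)
print(get_gripper_width(),get_grasp_force(),get_force(),get_time_s())
E
```

```text
ledge [480.28133605 193.4289447    5.        ] 109.17662509990146 -11.352333073212659
rib [446.06610473 199.55993625  97.        ] [521.1417554 184.7171754  97.       ] -11.183388592399618
origin via rib [480.36346939 192.58205854]
[490.0805831  191.43526535]
0.1472511792836014 49.998995661735535 [489.68454425 191.41730615  61.60474425] [ 0.11179727  0.36439598 -3.33439503]
0.14947601818941098 49.99919772148132 [-1.25374852  0.77048423 -2.89040074] 5.425
```

Gripped firmly. Next I move it in front of the slots and look.

```bash
python3 - <<'E'
from h import *
u=(665.5,9);yaw=-0.8
g=body(u,yaw,(-98+10,0))
reach([*body(u,yaw,(-125,0)),172],quat(yaw))
move_straight([*g,144.6],150)
print(get_time_s(),get_tcp_pos(),get_gripper_width())
a=snap('top','top2')['img'];b=snap('side','side2')['img'];w=snap('wrist','w2')['img']
c=lambda i,x,y,w=120,h=90: cv2.resize(i[y:y+h,x:x+w],(400,300),interpolation=cv2.INTER_CUBIC)
cv2.imwrite('pics/crop2.png',np.vstack([np.hstack([c(a,256,130),c(b,310,160)]),np.hstack([cv2.resize(w,(400,300)),c(w,220,240,200,150)])])[:,:,::-1])
E
```

```text
6.6583 [576.7205592   11.65588826 144.13888604] 0.14933001194628792
```

View pics/crop2.png

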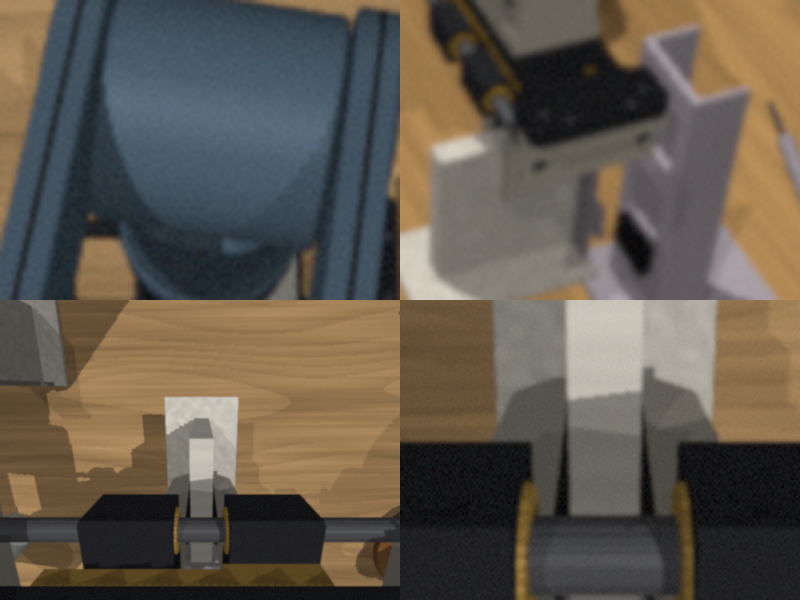

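The side crop shows the bracket held upright in front of the post with its claws facing the slots, and the top view is blocked by the arm. I check the upright's position against its foot corners in the first side picture.

```bash
python3 - <<'E'
from h import *
S=dict(np.load('pics/side0.npz'))
for p in((361.2,237.8),(381.5,269.5),(427,256.7)): print(onz(S,*p,6).round(1))
# predicted vs seen: bracket ledge front-right/rear-right corners in side2 for nominal origin
s2=dict(np.load('pics/side2.npz'));t=get_tcp_pos();o=body(t[:2],-0.8,(-10,0));z=t[2]-61.6
for q in((-35,-7,97),(-35,7,97),(-35,-7,5),(50,-7,5)): 
    uv=proj(s2,[*body(o,-0.8,q[:2]),z+q[2]]); print(q,uv.round(1),((uv-[310,160])*400/120).round(0))
for q in((0,-30,197),(0,30,197),(0,-18,72),(0,18,72)):
    uv=proj(s2,[*body((665.5,9),-0.8,(q[0]-(8 if q[2]==72 else 0),q[1])),q[2]]); print(q,((uv-[310,160])*400/120).round(0))
print(t,get_force())
E
```

```text
[650.3  54.7   6. ]
[650.6 -41.3   6. ]
[756.9 -46.1   6. ]
(-35, -7, 97) [321.3 208.3] [ 38. 161.]
(-35, 7, 97) [318.4 203.2] [ 28. 144.]
(-35, -7, 5) [320.6 243.1] [ 35. 277.]
(50, -7, 5) [360.7 231.8] [169. 239.]
(0, -30, 197) [286. 106.]
(0, 30, 197) [236.  40.]
(0, -18, 72) [236. 254.]
(0, 18, 72) [210. 214.]
[577.04954596  10.86608342 145.23875939] [ 0.64107927  0.7464111  -2.41794267]
```

```bash
python3 - <<'E'
from h import *
yaw=-0.8;u=(669.5,9.5);Z=144.6
p=body(u,yaw,(-63+10,0)); 
q=body(u,yaw,(-86,0)); move_straight([*q,Z],100,quat(yaw)); wait(.2); f0=get_force()[0]
for x in (-80,-74,-68,-64,-62,-60,-58,-57,-56,-55,-54,-53,-52,-51):
    move_straight([*body(u,yaw,(x+10,0)),Z],40); wait(.05); f=np.array(get_force())
    print(x,get_tcp_pos().round(1) if hasattr(get_tcp_pos(),'round') else get_tcp_pos(),f.round(1))
    if abs(f[0]-f0)>5: break
print(get_time_s(),get_gripper_width())
b=snap('side','side3')['img']; cv2.imwrite('pics/crop3.png',cv2.resize(b[140:290,310:510],(800,600),interpolation=cv2.INTER_CUBIC)[:,:,::-1])
E
```

```text
-80 [599.4  10.5 144.4] [ 0.6 -0.8 -2. ]
-74 [605.6  10.4 144.6] [ 0.3  0.5 -3.2]
-68 [611.6  10.3 144.5] [-0.5 -0.5 -3.3]
-64 [615.6  10.3 144.6] [ 0.1  0.1 -3.3]
-62 [617.5  10.2 144.6] [-1.2 -0.7 -2.3]
-60 [619.6  10.2 144.6] [ 0.5 -0.5 -1.8]
-58 [621.6  10.2 144.6] [ 0.2  0.2 -2.8]
-57 [622.5  10.2 144.6] [-0.4 -0.3 -3.3]
-56 [623.5  10.1 144.6] [-1.1 -0.3 -2.4]
-55 [624.2  10.1 144.5] [-2.1 -0.5 -2.4]
-54 [624.2  10.2 144.5] [-5.7 -0.9  0.5]
10.9583 0.14836347721388227
```

View pics/crop3.png

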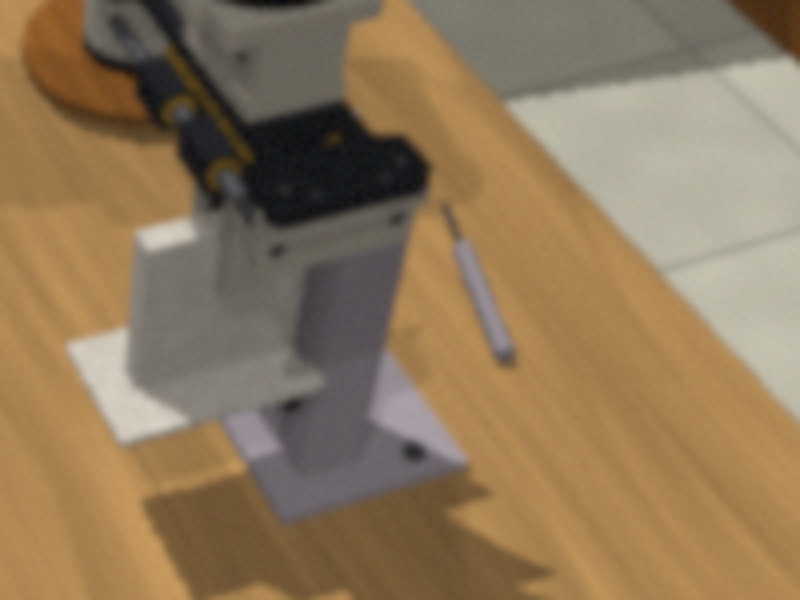

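The back plate met the face just where predicted (TCP x 624.2), so both claws are through. I back off 1 mm and press down in steps.

```bash
python3 - <<'E'
from h import *
yaw=-0.8;y=10.1;X=623.1
move_straight([X,y,144.5],40);wait(.1);f0=np.array(get_force());print(f0.round(1),get_tcp_pos())
for z in (140,136,132,129,127,125,124,123,122,121,120,119,118,117):
    move_straight([X,y,z],40); wait(.05); f=np.array(get_force())
    print(z,np.round(get_tcp_pos(),1),f.round(1))
    if f[2]-f0[2]>35 or np.linalg.norm(f[:2]-f0[:2])>20: break
print(get_time_s(),get_gripper_width(),get_grasp_force())
E
```

```text
[ 0.9  0.1 -1.7] [623.51580493  10.06993208 144.62482682]
140 [623.   10.1 139.7] [ 0.5 -0.3 -3.2]
136 [623.   10.1 135.8] [-0.2 -0.2 -2.1]
132 [623.3  10.1 132.1] [ 1.5  0.9 -1. ]
129 [623.3  10.1 129.4] [-1.2 -0.6  3.1]
127 [623.3  10.  127.3] [-1.8 -0.3  4.2]
125 [623.3  10.1 125.1] [ 0.1 -1.5  3.4]
124 [623.3  10.  124.1] [-1.1 -0.7  3.7]
123 [623.3  10.1 123.1] [-1.  -0.1  3.3]
122 [623.2  10.1 122. ] [ 0.1 -0.7  3.8]
121 [623.3  10.1 121.2] [-0.8  0.2  5.1]
120 [623.2  10.1 121.1] [-3.4  0.1  9.3]
119 [623.2  10.  121.1] [-5.3  0.3 15.5]
118 [623.3  10.1 120.9] [-6.9 -0.4 20.3]
117 [623.3  10.  120.7] [-8.2  0.2 23.7]
15.575 0.1471703767697 50.007492899894714
```

```bash
python3 - <<'E'
from h import *
y=10.1;X=623.1
move_straight([X,y,121],40)
set_gripper(0.6); print(get_force(),get_gripper_width())
move_straight([X,y,250],120)
move_straight([480,y,270],150)
print(get_time_s())
b=snap('side','side4')['img'];a=snap('top','top4')['img']
c=lambda i,x,y: cv2.resize(i[y:y+120,x:x+160],(400,300),interpolation=cv2.INTER_CUBIC)
cv2.imwrite('pics/crop4.png',np.hstack([c(b,320,150),c(a,236,130)])[:,:,::-1])
E
```

```text
[0.35902855 0.28440471 1.10745998] 0.5979989562754274
19.0083
```

View pics/crop4.png

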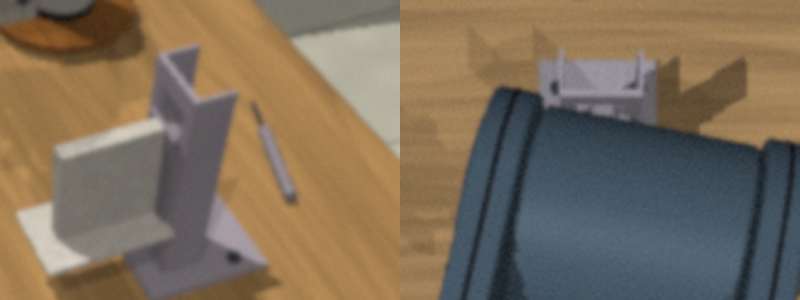

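The side crop shows the ledge hanging level on the post and the gripper clear. The rib's front top corner is at about (343,213) and the ledge's front right corner at about (340,260). I compare these with the predicted home pose before handing in.

```bash
python3 - <<'E'
from h import *
s=dict(np.load('pics/side4.npz'));o=body((669.5,10),-0.8,(-56,0))
for z in (60,83): print(z,[proj(s,[*body(o,-0.8,q[:2]),z+q[2]]).round(1) for q in((-35,-7,97),(-55,-35,0))])
if np.all(np.abs(proj(s,[*body(o,-0.8,(-35,-7)),157])-[342.8,213.2])<4): print(hand_in())
E
```

```text
60 [array([344.6, 211.3]), array([338.2, 259.2])]
83 [array([345.3, 202.1]), array([338.7, 251.5])]
the job is handed in; nothing more can be done
None
```

The clawed ledge hangs hooked in both slots at its home height and the job is handed in at about 19 s. The lock tab was out of view at the end, but the ledge was pressed to its hard stop, which should put the tab about 12 mm down; I never touched the plain ledge.

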